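Zero the angle gauge and hold the toolbox lid at 60 degrees for tacking its stay

TASK

With the box lid still shut, take the pin punch from its stand and use it to press the recessed zero button of the angle gauge on the lid fully down for a moment, then put the punch back upright in its stand, seated on its collar. Then lift the lid by its bar to 60 degrees from shut (within 5 degrees) and finish holding it there, still and without letting go, so that the lid stay can be tacked. Leave the other things on the table and in the box where they are.

Things in the scene. Friction and masses are not known exactly. Their poses are not given: they have to be found in the camera images.
- box: dented grey steel box, fixed to the table, 150 deep (x) x 300 wide (y) x 90 mm high, walls 4 mm. Origin: centre of its underside; z up, x points from its front to its hinge side (away from the robot), y to its left. Left bay (y from -32 to +148 mm) is shut by a hinged lid, right bay (y -148 to -32 mm) is open and holds small parts
- lid (a joint): angle of the lid about its hinge along the box's rear top edge: 0 = shut and level, grows as the front edge rises; end stop at 1.75 rad. 60 degrees is 1.047. The lid with its gauge weighs 0.4 to 0.65 kg and falls shut when let go; the hinge is nearly free
- lid_hinge (a point): point on the hinge axis at the middle of the lid's width, 77 mm behind the box's centre, 60 mm to its left, 90 mm high. The axis runs along the box's y
- lid_bar (a point): middle of the lid's round steel pull bar, 10 mm thick, 90 mm long between its two end stems, lying along the box's y. 199 mm from the hinge axis, 45 mm in front of the lid's front edge, 92 mm above the table when shut; free space above, below and on both sides. A gripper that pinches it across may stay pointing down while the bar turns between the pads
- gauge_mouth (a point): centre of the mouth of the round recess (14 mm wide, 11 mm deep) in the top face of the grey angle gauge on the lid. The gauge is a block 50 x 70 x 22 mm fixed on the lid with a small square display beside the recess (to its right); the mouth is 116 mm above the table when the lid is shut, 2 mm in front of the box's centre and 78 mm to its left
- zero_button (a joint): travel of the black 12 mm zero button at the bottom of that recess: 0 = up (its top 5 mm below the mouth), 0.004 m = fully down; counts as pressed above 0.003. Spring: 1.3 N to start, 3.9 N fully down. Site button_top is the centre of its top face
- button_top (a point): centre of the zero button's top face (5 mm below the mouth of the recess when up)
- stand: dark steel block 70 x 70 x 50 mm high, fixed to the table, with an upright through hole 15 mm wide in its centre with a 2 mm chamfer at the mouth, right or left of the box. Origin: centre of its underside, z up
- punch: steel pin punch, 90 g, standing in the stand's hole. Origin: on its axis at the underside of its collar (which rests on the stand's top, 50 mm above the table); z runs up the handle. Collar 26 mm wide, 6 mm thick; above it a round handle 14 mm thick that ends 62 mm above the origin; below it a 9 mm shank for 32 mm, then a 5 mm wide pin with a flat end 46 mm below the origin
- punch_tip (a point): centre of the flat end of the punch's pin, 46 mm below the punch's origin
- tip_a: copper contact tip, 9 mm thick, 32 mm long, lying on the floor of the box's open right-hand bay (bystander); origin: centre of its underside, long axis x
- tip_b: copper contact tip, 9 mm thick, 32 mm long, lying on the floor of the box's open right-hand bay (bystander); origin: centre of its underside, long axis x
- tip_c: copper contact tip, 9 mm thick, 32 mm long, lying on the floor of the box's open right-hand bay (bystander); origin: centre of its underside, long axis x
- diffuser: brass gas diffuser, 18 mm wide, 34 mm high, standing in the open bay (bystander); origin: centre of its underside
- tape: chrome tape measure, 72 x 66 x 38 mm, on the table at the other side of the box from the stand (bystander); origin: centre of its underside
- gusset: green steel triangular gusset plate, 80 mm along each side, 8 mm thick, flat on the table in front of the box (bystander); origin: centre of its underside
- magnet: square welding magnet, 90 x 90 x 22 mm, flat on the table behind and right of the box (bystander); origin: centre of its underside

How it is judged:
On the way, in this order (a step that is already met when the one before it is completed fails the run):
1. with the lid shut, the gauge's zero button is pressed down by the punch held in the fingers (value of joint zero_button above 0.003 m and value of joint lid below 0.04 rad and contact force between punch and box above 0.5 N and contact force between the fingers and punch above 0.5 N), for 0.15 s.
2. the punch is back in its stand, upright on its collar and let go (horizontal distance between punch and stand below 0.006 m and z of punch in the frame of stand between 0.046 and 0.056 m and angle between punch's own z axis and vertical below 0.12 rad and contact force between the fingers and punch below 0.1 N), for 0.2 s.
At the end, for the whole second after the job is handed in: the lid is held by the gripper's fingers, still (under 0.05 rad/s), at 60 degrees from shut, plus or minus 5 degrees; the punch stands in its stand on its collar, upright (within 0.12 rad), its axis within 6 mm of the hole's, not touched; the seven bystanders are within 30 mm of where they were (all of step 2 and value of joint lid between 0.96 and 1.134 rad and velocity of joint lid between -0.05 and 0.05 rad/s and contact force between the fingers and box above 0.5 N and distance of each of tip_a, tip_b, tip_c, diffuser, tape, gusset, magnet from where it was at the start of the episode below 0.03 m); the arm keeps its last pose, push and grip.
It fails at once if a bystander (contact tips, diffuser, tape measure, gusset, magnet) is moved more than 30 mm (distance of any of tip_a, tip_b, tip_c, diffuser, tape, gusset, magnet from where it was at the start of the episode above 0.03 m).
It also fails if it takes over 61 s, if anything falls off the work surface, if the arm or the gripper's body presses on something with over 40 N, if the wrist force passes 120 N, or if a joint passes its speed limit or range.

ROBOT

A 6-joint arm with a two-finger parallel gripper is mounted at the origin on the work surface. World frame = base frame: x ahead of the robot, y to its left, z up, the work surface at z = 0. Lengths are in m, angles in rad, forces in N, time in s.
With the tool pointing down it reaches from about 0.35 to 0.975 m from the base axis. Payload 4.9 kg.
Tool frame: the origin (TCP) lies at the very end of the fingers, on their centre line; the grasp point (between the pads) lies 19 mm behind it (ctrl.pinch_z is the distance from the TCP to the grasp point, in m); z points along the fingers, y is the line along which they close (so a half turn about z gives the same grasp; the last joint's range is limited). The gripper opens to 85 mm and grips with 20 to 120 N. Pads are 22 mm wide; open, the fingers measure 114 mm over their backs; the gripper's body (76 mm by 85 mm) begins 54 mm behind the grasp point. The pads swing forward as they close: fully open they stand 13 mm farther back than shut.
Start: joints at [1.08, 0.053, 1.613, -0, 1.476, -0.119], TCP at [0.227, 0.582, 0.231] pointing down, gripper open.
Joint ranges: [-3.01, 3.01], [-1.01, 2.22], [0.06, 2.58], [-1.02, 4.17], [0.09, 2.62], [-3.14, 3.14]. Speed limits (rad/s): [2.57, 2.57, 3.14, 3.14, 3.14, 3.14].

INTERFACE

Orientations are given as a rotation vector (axis times angle).
In Python, from station import ctrl, optics gives the robot as it stands. The module is installed in compiled form; this text tells all that it offers.
- The arm moves only by the shell command python3 -m handwheel 'ROWS' [OPENING] [FORCE]. ROWS is JSON, one flat list of numbers, 6 for each row, row after row: the shift along the tool's x, y, z in m, then the turn, a rotation vector about the tool's x, y, z in degrees. A call has 1 to 20 rows; each row shifts and turns the commanded pose from where the row before left it, along the tool's axes as they then stand; what a row does not reach is not made up. A row lasts 1/10 s, in which the tool goes at most 50 mm and 8.59 degrees, less where a joint would pass 70% of its speed; a pose out of reach is approached as far as the arm can. A call is refused whole if a number of a shift passes 0.05 or a number of a turn 8.59, either way. A call with a gripper value outside its range is refused whole. OPENING is the closure, from 0 (fully open) to 1 (shut), set as the call begins (- or left out, the last holds). The fingers move at their own pace and stop on an object; FORCE is the grip in N (left out, the last holds). Time passes only in rows, so rows that do not move let the fingers close. It gives the time, the measured TCP pose, the force and the opening at its end, in the units of the state.
- ctrl.get_obs(): the state, without advancing time (a new reading comes with each control period).
- optics.get_image(name): name is "scene" or "top" or "wrist"; returns (picture, depth): 420x560x3 uint8, red, green, blue; 420x560 float32, m along the optical axis (not along the pixel's ray), 0 where there is no reading.
- optics.get_calibration(name): a dict with "fovy" (degrees; the focal length in pixels is half the picture's height over the tangent of half this angle, whatever the lens; pixels are square), "cx", "cy" (the principal point, pixels), "rvec" (rotation vector, rad) and "tvec" (3), from world to camera coordinates, as OpenCV has them; the wrist camera has in their place "mount" (4x4, takes a point from camera to tool coordinates, whose origin is the TCP and whose axes are the flange's). Camera axes: x right, y down, z forward; pixel columns grow to the right and rows downward; lengths in m; the calibration is good to about 2 mm. A picture is of the moment at which its call begins: read the wrist's pose just before it. get_calibration takes no time and is no camera call.
- ctrl.finish_job(): hands the job in, once; it reports no verdict.
The state is a dict: "t": time; "q": joint angles; "dq": joint speeds; "effort": joint torques, N m; "tool_pos": TCP position; "tool_rot": TCP orientation; "contact_force": force on the tool from outside, world axes, zero at the start; "wrist_torque": the same for the moment, N m; "opening": finger opening in m.
Only numpy, scipy, OpenCV 4.12 (cv2) and the standard library are available. Lean on these libraries where they do the work, as an engineer would, in place of code of your own. Each camera call takes 0.05 s, during which the arm holds its last target. There are 200 camera calls.

## Working session

There is one attempt and no reset: what is moved stays moved. The work goes in short steps, Python scripts to look and compute and a shell command to move; the robot and the scene stay as the last step left them, time stands still between calls to the robot, and variables do not carry over. Pictures are saved under pics/ and viewed, on a budget of 10 in all, crops included, one or two more only if the job needs it, and the job is handed in when it is done.

```bash
mkdir -p pics; cat > h.py <<'E'
import numpy as np, cv2
from station import ctrl, optics
from scipy.spatial.transform import Rotation as R
def cam(name):
    o=ctrl.get_obs(); c=optics.get_calibration(name); im,d=optics.get_image(name)
    f=im.shape[0]/2/np.tan(np.radians(c['fovy'])/2)
    if 'mount' in c:
        T=np.eye(4);T[:3,:3]=R.from_rotvec(o['tool_rot']).as_matrix();T[:3,3]=o['tool_pos'];T=T@np.array(c['mount'])
    else:
        T=np.eye(4);T[:3,:3]=R.from_rotvec(np.ravel(c['rvec'])).as_matrix();T[:3,3]=np.ravel(c['tvec']);T=np.linalg.inv(T)
    v,u=np.mgrid[:im.shape[0],:im.shape[1]]
    P=np.dstack([(u-c['cx'])/f*d,(v-c['cy'])/f*d,d])@T[:3,:3].T+T[:3,3]
    P[d==0]=np.nan
    return im,P,c
def save(n,im): cv2.imwrite('pics/'+n,im[:,:,::-1])
E
python3 - <<'E'
from h import *
for n in('top','scene'):
    im,P,c=cam(n); save(n+'0.png',im); np.save(n+'0.npy',P); print(n,c)
print(ctrl.get_obs(),ctrl.pinch_z)
E
```

```text
top {'fovy': 53.85918128468571, 'cx': 273.0200397419439, 'cy': 211.1441074907747, 'rvec': array([ 2.10851564, -2.15239188,  0.22023133]), 'tvec': array([0.02312668, 0.56811326, 0.85439646])}
scene {'fovy': 44.48873378829729, 'cx': 284.26090411941544, 'cy': 220.16713316782145, 'rvec': array([ 2.20722215,  1.4577244 , -0.4322628 ]), 'tvec': array([-0.21002942, -0.35334572,  1.54669884])}
{'t': 0.1, 'q': array([ 1.08000654e+00,  5.32900922e-02,  1.61416743e+00, -4.09432516e-05,
        1.47597898e+00, -1.19011081e-01]), 'dq': array([ 0.00246509, -0.00212009, -0.00334324,  0.00034979, -0.0003572 ,
       -0.00258174]), 'effort': array([ 3.65999322e-04, -3.94904709e+01, -3.71364105e+01, -7.31076648e-05,
        3.92188944e-03,  7.08122457e-06]), 'tool_pos': array([0.226795  , 0.58179457, 0.23018   ]), 'tool_rot': array([-5.80529773e-01, -3.08696429e+00,  2.78148865e-03]), 'contact_force': array([-0.37522862,  0.26036626,  0.34238532]), 'wrist_torque': array([-0.01943299,  0.02089204, -0.00521909]), 'opening': 0.08513099109993193} 0.0187
```

View pics/top0.png

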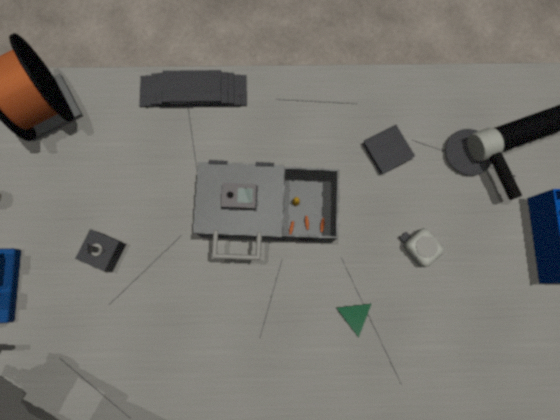

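View pics/scene0.png

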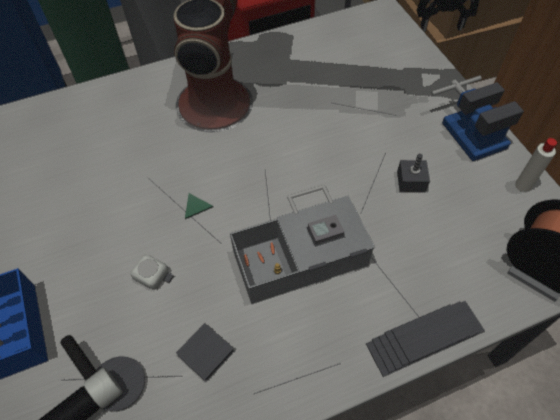

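The top view shows the stand and punch at about (100,250), the gauge recess at (230,195), the lid bar at (237,258) and the box corners at about (198,163), (338,170) and (336,242). I'll compute these points in world coordinates.

```bash
python3 - <<'E'
from h import *
P=np.load('top0.npy')
for u,v in [(230,195),(237,195),(222,208),(215,258),(237,258),(259,258),(198,163),(338,170),(336,242),(198,234),(282,166),(281,238),(96,248)]:
    print(u,v,P[v,u].round(4))
Z=P[...,2]
S=P[225:275,70:130].reshape(-1,3)
top=S[(S[:,2]>.044)&(S[:,2]<.054)][:,:2]; print('stand top',len(top),cv2.minAreaRect((top*1000).astype('f4')))
pn=S[S[:,2]>.09]; print('punch',len(pn),np.nanmedian(pn,0),pn[:,2].max())
B=P[150:250,180:350].reshape(-1,3)
b=B[(B[:,2]>.08)&(B[:,2]<.1)][:,:2]; print('box',cv2.minAreaRect((b*1000).astype('f4')))
g=B[(B[:,2]>.11)][:,:2]; print('gauge',len(g),cv2.minAreaRect((g*1000).astype('f4')))
E
```

```text
230 195 [0.5927 0.1006 0.1129]
237 195 [0.5922 0.0861 0.114 ]
222 208 [0.5682 0.1183 0.1004]
215 258 [0.4656 0.1335 0.0917]
237 258 [0.4642 0.088  0.0972]
259 258 [0.4632 0.0431 0.0977]
198 163 [0.6979 0.1856 0.0017]
338 170 [ 0.6477 -0.1289  0.0943]
336 242 [ 0.5034 -0.1326  0.0019]
198 234 [0.5196 0.1733 0.0647]
282 166 [ 0.6581 -0.0091  0.0962]
281 238 [ 0.5089 -0.0046  0.0532]
96 248 [0.4931 0.3849 0.073 ]
stand top 893 ((491.4659423828125, 391.5484619140625), (71.92176055908203, 70.27490234375), 65.80123901367188)
punch 71 [0.4906402  0.38768765 0.11146049] 0.11750499179835783
box ((572.934326171875, 24.899566650390625), (301.63275146484375, 190.48263549804688), 86.90882110595703)
gauge 832 ((591.0845947265625, 82.28691101074219), (70.16483306884766, 50.90468215942383), 86.10847473144531)
```

```bash
cat >> h.py <<'E'
def go(target,yaw_y):
    """remaining shift in tool axes & turn about tool (deg); tool pointing down with tool y at yaw_y deg in world"""
    o=ctrl.get_obs(); M=R.from_rotvec(o['tool_rot']).as_matrix()
    a=np.radians(yaw_y); y=np.array([np.cos(a),np.sin(a),0]); z=np.array([0,0,-1.]); D=np.column_stack([np.cross(y,z),y,z])
    d=np.array(target)-o['tool_pos']
    print('t',round(o['t'],2),'pos',o['tool_pos'].round(4),'shift now-axes',(M.T@d).round(4),'in target axes',(D.T@d).round(4),'turn',np.degrees(R.from_matrix(M.T@D).as_rotvec()).round(2),'F',o['contact_force'].round(1),'open',round(o['opening'],4),'q',o['q'].round(2))
E
python3 - <<'E'
from h import *
print(np.array(optics.get_calibration('wrist')['mount']).round(3),optics.get_calibration('wrist')['fovy'])
go([.491,.389,.23],-3.2)
E
```

```text
[[-0.    -0.945 -0.326  0.084]
 [ 1.    -0.    -0.    -0.001]
 [ 0.    -0.326  0.945 -0.143]
 [ 0.     0.     0.     1.   ]] 64.12052287840913
t 0.1 pos [0.2268 0.5818 0.2302] shift now-axes [-3.162e-01 -8.360e-02  3.000e-04] in target axes [-1.777e-01  2.746e-01  2.000e-04] turn [-1.00e-01  6.00e-02  7.19e+01] F [-0.4  0.3  0.3] open 0.0851 q [ 1.08  0.05  1.61 -0.    1.48 -0.12]
```

```bash
python3 -m handwheel '[-0.0395,-0.0105,0,0,0,0, -0.0395,-0.0105,0,0,0,0, -0.0395,-0.0105,0,0,0,0, -0.0395,-0.0105,0,0,0,0, -0.0395,-0.0105,0,0,0,0, -0.0395,-0.0105,0,0,0,0, -0.0395,-0.0105,0,0,0,0, -0.0395,-0.0105,0,0,0,0, 0,0,0,0,0,8, 0,0,0,0,0,8, 0,0,0,0,0,8, 0,0,0,0,0,8, 0,0,0,0,0,8, 0,0,0,0,0,8, 0,0,0,0,0,8, 0,0,0,0,0,8, 0,0,0,0,0,8, 0,0,0,0,0,0]' 0
python3 - <<'E'
from h import *
go([.491,.389,.23],-3.2)
im,P,c=cam('wrist'); save('w1.png',im); np.save('w1.npy',P)
E
```

```text
t: 1.9
tool_pos: [0.4907, 0.3891, 0.2306]
tool_rot: [-2.284, -2.157, 0.002]
contact_force: [-0.1, -0.1, -0.5]
opening: 0.0856
t 1.9 pos [0.4907 0.3891 0.2306] shift now-axes [-0.      0.0003  0.0006] in target axes [-0.      0.0003  0.0006] turn [-0.05  0.04 -0.09] F [-0.1 -0.1 -0.5] open 0.0856 q [0.55 0.06 1.61 0.   1.48 0.61]
```

View pics/w1.png

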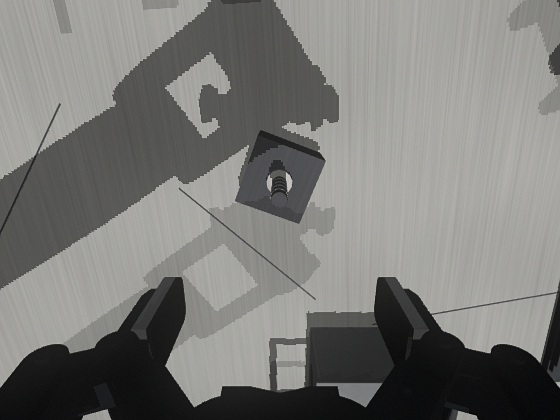

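The wrist view shows the stand at about (280,178), with the punch handle running from (276,165) to (280,200) and its top end at about (280,200).

```bash
python3 - <<'E'
from h import *
P=np.load('w1.npy'); S=P[125:230,225:335].reshape(-1,3)
t=S[(S[:,2]>.045)&(S[:,2]<.054)][:,:2]; print('stand',cv2.minAreaRect((t*1000).astype('f4')))
for a,b in[(.051,.06),(.06,.075),(.075,.09),(.09,.106),(.106,.12)]:
    k=S[(S[:,2]>a)&(S[:,2]<b)]; print(a,len(k),np.median(k,0).round(4),k.min(0).round(4),k.max(0).round(4))
E
```

```text
stand ((490.1899108886719, 391.69732666015625), (70.691162109375, 70.08943176269531), 65.94469451904297)
0.051 769 [0.4906 0.3975 0.0516] [0.4459 0.3491 0.051 ] [0.5348 0.4359 0.0599]
0.06 52 [0.4907 0.398  0.0684] [0.4838 0.3933 0.0602] [0.497  0.3993 0.0739]
0.075 58 [0.4907 0.3982 0.0813] [0.483  0.3922 0.0768] [0.4968 0.3993 0.0898]
0.09 89 [0.4907 0.398  0.0975] [0.4835 0.3922 0.0901] [0.4973 0.3993 0.1059]
0.106 240 [0.4903 0.393  0.112 ] [0.4837 0.3854 0.1061] [0.497 0.399 0.114]
```

```bash
python3 -m handwheel '[0.003,0,0.04,0,0,0, 0,0,0.04,0,0,0, 0,0,0.04,0,0,0, 0,0,0.03,0,0,0, 0,0,0.014,0,0,0, 0,0,0,0,0,0, 0,0,0,0,0,0]' 0
python3 -m handwheel '[0,0,0,0,0,0, 0,0,0,0,0,0, 0,0,0,0,0,0, 0,0,0,0,0,0, 0,0,0,0,0,0, 0,0,0,0,0,0, 0,0,0,0,0,0, 0,0,0,0,0,0]' 1 60
python3 - <<'E'
from h import *
go([.4903,.392,.066],-3.2)
E
```

```text
t: 2.65
tool_pos: [0.492, 0.3928, 0.0687]
tool_rot: [2.283, 2.157, 0.003]
contact_force: [0.3, -0.0, 1.3]
opening: 0.0857
t: 3.45
tool_pos: [0.4913, 0.3923, 0.0677]
tool_rot: [2.284, 2.156, 0.001]
contact_force: [-0.7, -1.0, 2.4]
opening: 0.0123
t 3.45 pos [0.4913 0.3923 0.0677] shift now-axes [-0.0004 -0.001   0.0017] in target axes [-0.0004 -0.001   0.0017] turn [ 0.02 -0.01 -0.1 ] F [-0.7 -1.   2.4] open 0.0123 q [ 0.56  0.21  1.73 -0.    1.2   0.61]
```

```bash
python3 -m handwheel '[0,0,-0.02,0,0,0, 0,0,-0.03,0,0,0, 0,0,-0.04,0,0,0, 0,0,-0.04,0,0,0, 0,0,-0.04,0,0,0, -0.0357,0.0147,0,0,0,0, -0.0357,0.0147,0,0,0,0, -0.0357,0.0147,0,0,0,0, -0.0357,0.0147,0,0,0,0, -0.0357,0.0147,0,0,0,0, -0.0357,0.0147,0,0,0,0, -0.0357,0.0147,0,0,0,0, -0.0357,0.0147,0,0,0,0, 0,0,0,0,0,0, 0,0,0,0,0,0, 0,0,0,0,0,0]'
python3 - <<'E'
from h import *
go([.5927,.1006,.2377],-3.2)
im,P,c=cam('wrist'); save('w2.png',im); np.save('w2.npy',P)
E
```

```text
t: 5.05
tool_pos: [0.5916, 0.1011, 0.2368]
tool_rot: [-2.283, -2.157, 0.001]
contact_force: [-0.8, -1.0, -1.2]
opening: 0.0123
t 5.05 pos [0.5916 0.1011 0.2368] shift now-axes [-0.0004  0.0011 -0.0009] in target axes [-0.0004  0.0011 -0.0009] turn [-0.06 -0.02 -0.06] F [-0.8 -1.  -1.2] open 0.0123 q [ 0.05 -0.01  1.67  0.    1.49  0.1 ]
```

View pics/w2.png

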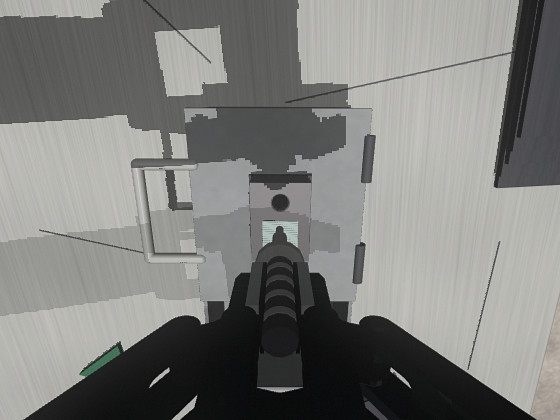

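The recess is clearly visible at about (280,202). The pin tip is at about (280,228), and the bar runs from (137,165) to (152,260).

```bash
cat >> h.py <<'E'
def ray(c,u,v,z,o):
    f=210/np.tan(np.radians(c['fovy'])/2)
    T=np.eye(4);T[:3,:3]=R.from_rotvec(o['tool_rot']).as_matrix();T[:3,3]=o['tool_pos'];T=T@np.array(c['mount'])
    d=T[:3,:3]@np.array([(u-c['cx'])/f,(v-c['cy'])/f,1]); return T[:3,3]+d*(z-T[2,3])/d[2]
E
python3 - <<'E'
from h import *
o=ctrl.get_obs(); c=optics.get_calibration('wrist')
im=cv2.imread('pics/w2.png'); P=np.load('w2.npy'); g=im.max(2)
m=(g[185:220,265:297]<70).astype('u1'); n,l,st,ce=cv2.connectedComponentsWithStats(m)
for i in range(1,n): print(st[i],ce[i]+[265,185])
k=1+np.argmax(st[1:,4]); u,v=ce[k]+[265,185]
print('mouth',ray(c,u,v,.116,o))
for r in range(222,250,3): print(r,[P[r,x].round(4).tolist() for x in (276,279,282)])
S=P[:250].reshape(-1,3); k=S[(S[:,2]>.112)&(S[:,2]<.12)]
print('gauge',len(k),k.min(0),k.max(0),cv2.minAreaRect((k[:,:2]*1000).astype('f4')))
k=S[(S[:,2]>.085)&(S[:,2]<.1)]; k2=k[k[:,0]<.48]; print('bar',cv2.minAreaRect((k2[:,:2]*1000).astype('f4')),np.median(k2,0))
k=k[k[:,0]>.5];print('lid',cv2.minAreaRect((k[:,:2]*1000).astype('f4')))
E
```

```text
[2 1 2 2 3] [267.33333333 186.66666667]
[19  1  1  1  1] [284. 186.]
[5 3 7 2 8] [272.625 188.875]
[  7   9  17  17 213] [279.81690141 202.11737089]
mouth [0.59177358 0.10127702 0.116     ]
222 [[0.5875, 0.0838, 0.1161], [0.5901, 0.0839, 0.1169], [0.5926, 0.0835, 0.1161]]
225 [[0.5874, 0.0815, 0.1173], [0.5899, 0.0808, 0.1159], [0.5925, 0.0811, 0.1168]]
228 [[0.5893, 0.1022, 0.1753], [0.5913, 0.1032, 0.178], [0.5932, 0.1023, 0.1761]]
231 [[0.5893, 0.1021, 0.1802], [0.5914, 0.1048, 0.187], [0.5932, 0.1022, 0.181]]
234 [[0.5896, 0.1048, 0.1915], [0.5914, 0.1051, 0.1924], [0.5932, 0.1044, 0.1911]]
237 [[0.5897, 0.1049, 0.1962], [0.5915, 0.1052, 0.1972], [0.5932, 0.1047, 0.1964]]
240 [[0.5897, 0.1049, 0.2006], [0.592, 0.1135, 0.2201], [0.5932, 0.1049, 0.201]]
243 [[0.5904, 0.1131, 0.2228], [0.592, 0.114, 0.2251], [0.5935, 0.1131, 0.2233]]
246 [[0.5904, 0.112, 0.2241], [0.592, 0.1129, 0.2262], [0.5934, 0.1121, 0.2248]]
249 [[0.5903, 0.1108, 0.2252], [0.5918, 0.1109, 0.2256], [0.5934, 0.1107, 0.2252]]
gauge 3465 [0.5644677  0.05706947 0.11201345] [0.61718663 0.11937855 0.11850153] ((591.0325317382812, 88.19039916992188), (60.17383575439453, 50.13316345214844), 86.62555694580078)
bar ((469.069580078125, 97.2137451171875), (86.0522232055664, 14.556496620178223), 84.37174987792969) [0.46947103 0.10205418 0.09611605]
lid ((585.602294921875, 111.33927154541016), (127.28268432617188, 173.53111267089844), 86.78528594970703)
```

```bash
python3 -m handwheel '[0.001,0.0005,0.02,0,0,0, 0,0,0.02,0,0,0, 0,0,0.01,0,0,0, 0,0,0.006,0,0,0, 0,0,0,0,0,0, 0,0,0,0,0,0]'; python3 -m handwheel '[0,0,0.005,0,0,0, 0,0,0.002,0,0,0, 0,0,0.002,0,0,0, 0,0,0,0,0,0, 0,0,0,0,0,0]'
```

```text
t: 5.7
tool_pos: [0.5931, 0.1016, 0.1822]
tool_rot: [2.284, 2.156, 0.002]
contact_force: [-0.3, 0.4, -1.1]
opening: 0.0126
t: 6.2
tool_pos: [0.5929, 0.1012, 0.1729]
tool_rot: [2.284, 2.156, 0.001]
contact_force: [-0.3, 1.4, 2.2]
opening: 0.0124
```

```bash
python3 -m handwheel '[0,0,0.002,0,0,0, 0,0,0,0,0,0, 0,0,0,0,0,0]'; python3 -m handwheel '[0,0,0.001,0,0,0, 0,0,0,0,0,0, 0,0,0,0,0,0]'
```

```text
t: 6.5
tool_pos: [0.5929, 0.1013, 0.1708]
tool_rot: [2.284, 2.156, 0.001]
contact_force: [-0.7, 0.0, 3.6]
opening: 0.0125
t: 6.8
tool_pos: [0.593, 0.1013, 0.1704]
tool_rot: [2.284, 2.156, 0.001]
contact_force: [-2.0, 1.0, 6.1]
opening: 0.0123
```

```bash
python3 -m handwheel '[0,0,0.001,0,0,0, 0,0,0,0,0,0, 0,0,0,0,0,0, 0,0,0,0,0,0]'; python3 - <<'E'
from h import *
im,P,c=cam('wrist'); save('w3.png',im)
go([.4913,.3923,.0677],-3.2)
E
```

```text
t: 7.2
tool_pos: [0.5932, 0.1013, 0.1702]
tool_rot: [2.284, 2.156, 0.002]
contact_force: [-2.2, -0.3, 8.4]
opening: 0.0125
t 7.25 pos [0.5932 0.1013 0.1702] shift now-axes [ 0.2846 -0.1186  0.1024] in target axes [ 0.2849 -0.118   0.1025] turn [ 0.09 -0.   -0.1 ] F [-1.9 -1.3  8.9] open 0.0125 q [ 0.05  0.04  1.73 -0.    1.37  0.1 ]
```

View pics/w3.png

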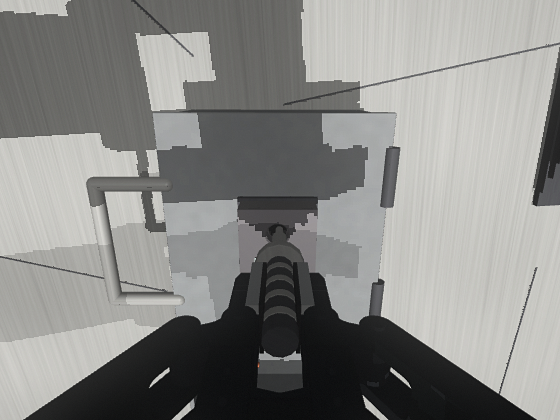

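The pin is in the recess at about (278,232). The force rose stiffly to about 9 N, so the button has bottomed out. I'll retract and return to the stand.

```bash
python3 -m handwheel '[0,0,-0.01,0,0,0, 0,0,-0.03,0,0,0, 0,0,-0.03,0,0,0, 0.0355,-0.0147,0,0,0,0, 0.0355,-0.0147,0,0,0,0, 0.0355,-0.0147,0,0,0,0, 0.0355,-0.0147,0,0,0,0, 0.0355,-0.0147,0,0,0,0, 0.0355,-0.0147,0,0,0,0, 0.0355,-0.0147,0,0,0,0, 0.0355,-0.0147,0,0,0,0, 0,0,0.02,0,0,0, 0,0,0.03,0,0,0, 0,0,0,0,0,0, 0,0,0,0,0,0, 0,0,0,0,0,0]'
python3 - <<'E'
from h import *
go([.4913,.3923,.0677],-3.2)
im,P,c=cam('wrist'); save('w4.png',im); np.save('w4.npy',P)
E
```

```text
t: 8.85
tool_pos: [0.4923, 0.3917, 0.1899]
tool_rot: [2.285, 2.156, 0.003]
contact_force: [-0.4, -0.3, -0.7]
opening: 0.0128
t 8.85 pos [0.4923 0.3917 0.1899] shift now-axes [ 0.0004 -0.0013  0.1222] in target axes [ 0.0005 -0.0011  0.1222] turn [ 0.09 -0.07 -0.13] F [-0.4 -0.3 -0.7] open 0.0128 q [0.55 0.09 1.64 0.   1.41 0.61]
```

View pics/w4.png

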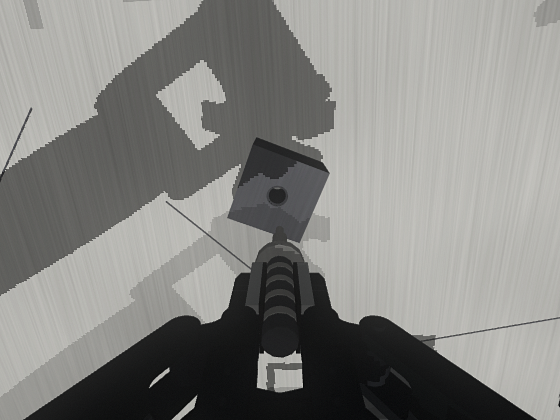

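The stand hole is free, at about (277.5,196), and the punch is held straight with its tip at about (279,232).

```bash
python3 - <<'E'
from h import *
o=ctrl.get_obs(); c=optics.get_calibration('wrist'); P=np.load('w4.npy')
print('hole',ray(c,277.5,196,.05,o))
S=P[135:245,225:332].reshape(-1,3);t=S[(S[:,2]>.045)&(S[:,2]<.054)][:,:2]; print('stand',cv2.minAreaRect((t*1000).astype('f4')))
for r in range(230,248,3): print(r,[P[r,x].round(4).tolist() for x in (277,280,283)])
E
```

```text
hole [0.49112725 0.39150002 0.05      ]
stand ((490.19903564453125, 391.7936096191406), (70.49115753173828, 70.18046569824219), 66.03579711914062)
230 [[0.4909, 0.3931, 0.1327], [0.4928, 0.3936, 0.1341], [0.4939, 0.3589, 0.0497]]
233 [[0.4911, 0.3952, 0.1426], [0.4929, 0.3956, 0.1437], [0.4947, 0.3953, 0.1434]]
236 [[0.4911, 0.3959, 0.1489], [0.4929, 0.3955, 0.1482], [0.4947, 0.3945, 0.1461]]
239 [[0.4911, 0.3954, 0.1521], [0.4929, 0.3951, 0.1517], [0.4946, 0.3952, 0.1521]]
242 [[0.4918, 0.4044, 0.1764], [0.4933, 0.404, 0.1755], [0.4948, 0.4038, 0.1753]]
245 [[0.4918, 0.4038, 0.1787], [0.4933, 0.4036, 0.1784], [0.4948, 0.4035, 0.1783]]
```

```bash
python3 -m handwheel '[0.0005,-0.0015,0.03,0,0,0, 0,0,0.03,0,0,0, 0,0,0,0,0,0, 0,0,0.03,0,0,0, 0,0,0.02,0,0,0, 0,0,0.009,0,0,0, 0,0,0,0,0,0, 0,0,0,0,0,0, 0,0,0,0,0,0]'; python3 -m handwheel '[0,0,0.001,0,0,0, 0,0,0.001,0,0,0, 0,0,0,0,0,0, 0,0,0,0,0,0]'
```

```text
t: 9.8
tool_pos: [0.4913, 0.3928, 0.0714]
tool_rot: [2.284, 2.156, 0.005]
contact_force: [0.3, 0.2, -0.5]
opening: 0.0125
t: 10.2
tool_pos: [0.4901, 0.3922, 0.0673]
tool_rot: [-2.284, -2.157, 0.0]
contact_force: [-0.5, 0.3, -1.4]
opening: 0.0124
```

```bash
python3 -m handwheel '[0,0,0.001,0,0,0, 0,0,0,0,0,0, 0,0,0,0,0,0]'; python3 -m handwheel '[0,0,0.001,0,0,0, 0,0,0,0,0,0, 0,0,0,0,0,0]'
```

```text
t: 10.5
tool_pos: [0.4902, 0.3923, 0.0665]
tool_rot: [2.285, 2.156, 0.0]
contact_force: [0.1, 0.3, 1.2]
opening: 0.0124
t: 10.8
tool_pos: [0.4903, 0.3923, 0.0664]
tool_rot: [-2.284, -2.157, -0.0]
contact_force: [-2.7, -1.9, 5.2]
opening: 0.0128
```

Seated. Next I release and rise.

```bash
python3 -m handwheel '[0,0,0,0,0,0, 0,0,0,0,0,0, 0,0,0,0,0,0, 0,0,0,0,0,0, 0,0,0,0,0,0, 0,0,0,0,0,0, 0,0,-0.02,0,0,0, 0,0,-0.04,0,0,0, 0,0,-0.05,0,0,0, 0,0,-0.05,0,0,0, 0,0,0,0,0,0, 0,0,0,0,0,0]' 0
python3 - <<'E'
from h import *
im,P,c=cam('wrist'); save('w5.png',im); np.save('w5.npy',P)
S=P[125:240,225:335].reshape(-1,3)
t=S[(S[:,2]>.045)&(S[:,2]<.0505)][:,:2]; print('stand',cv2.minAreaRect((t*1000).astype('f4')))
for a,b in[(.06,.075),(.075,.09),(.09,.106),(.106,.12)]:
    k=S[(S[:,2]>a)&(S[:,2]<b)]; print(a,len(k),np.median(k,0).round(4),k.min(0).round(4),k.max(0).round(4))
P=np.load('w2.npy'); S=P[:250].reshape(-1,3)
k=S[(S[:,2]>.085)&(S[:,2]<.105)&(S[:,0]<.49)&(S[:,0]>.44)]
k=k[(k[:,1]>.06)&(k[:,1]<.12)]; print('bar',len(k)); 
for y in np.arange(.06,.12,.01):
    j=k[abs(k[:,1]-y-.005)<.005]; print(y+.005,j.min(0),j.max(0),np.median(j,0)) if len(j) else 0
go([.4655,.0943,.21],-3.2)
E
```

```text
t: 12.0
tool_pos: [0.4911, 0.3928, 0.2279]
tool_rot: [2.284, 2.156, 0.007]
contact_force: [-0.3, -0.4, -0.7]
opening: 0.0855
stand ((490.2494812011719, 391.7371826171875), (70.65503692626953, 70.23422241210938), 65.95035552978516)
0.06 54 [0.4907 0.3983 0.0682] [0.4838 0.394  0.0603] [0.497  0.3995 0.0743]
0.075 63 [0.4907 0.3982 0.0808] [0.4842 0.3917 0.0752] [0.4976 0.3994 0.0898]
0.09 96 [0.4907 0.398  0.0977] [0.4833 0.3923 0.0901] [0.4973 0.3998 0.1059]
0.106 240 [0.4905 0.3933 0.1119] [0.4837 0.386  0.1061] [0.497  0.3993 0.1147]
bar 752
0.065 [0.4610505  0.06010057 0.09029396] [0.47088784 0.06996804 0.09787289] [0.46723577 0.06528233 0.09609666]
0.075 [0.4613921  0.07020993 0.09083444] [0.47152447 0.07993626 0.09797118] [0.46787197 0.07535033 0.09611619]
0.08499999999999999 [0.46212255 0.0800593  0.08994858] [0.47212786 0.08989093 0.0985391 ] [0.4683591  0.08496613 0.09602058]
0.09499999999999999 [0.4624513  0.09003486 0.09054484] [0.47262989 0.09996792 0.09847835] [0.46923395 0.09517815 0.0961993 ]
0.10499999999999998 [0.46321249 0.10012746 0.09049069] [0.47312418 0.10991814 0.09926161] [0.46986377 0.10509773 0.09602677]
0.11499999999999998 [0.4637622  0.11018074 0.09011444] [0.47375734 0.11997827 0.09836859] [0.47044155 0.11498945 0.09591855]
t 12.05 pos [0.49   0.3921 0.2253] shift now-axes [-0.2988 -0.0074  0.0153] in target axes [-0.2987 -0.0079  0.0153] turn [ 0.01 -0.01 -0.1 ] F [-0.1 -0.1 -0.4] open 0.0854 q [ 0.56  0.06  1.61 -0.    1.47  0.61]
```

View pics/w5.png

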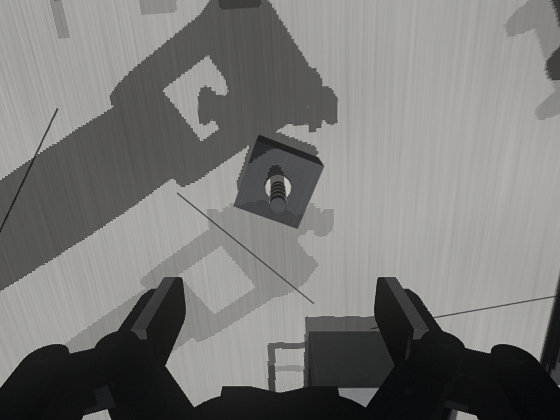

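The punch stands upright in the stand, with its handle at about (278,188) and the same depths as at the start. Next is the bar, with the fingers part-closed so that the rear finger clears the lid edge.

```bash
python3 -m handwheel '[-0.0378,-0.0006,0,0,0,0, -0.0378,-0.0006,0,0,0,0, -0.0378,-0.0006,0,0,0,0, -0.0378,-0.0006,0,0,0,0, -0.0378,-0.0006,0,0,0,0, -0.0378,-0.0006,0,0,0,0, -0.0378,-0.0006,0,0,0,0, -0.0378,-0.0006,0,0,0,0, 0,0,0.03,0,0,0, 0,0,0.03,0,0,0, 0,0,0,0,0,0, 0,0,0,0,0,0]' 0.55 40
python3 - <<'E'
from h import *
go([.468,.0905,.073],-3.3)
im,P,c=cam('wrist'); save('w6.png',im); np.save('w6.npy',P)
S=P.reshape(-1,3); k=S[(S[:,2]>.088)&(S[:,2]<.105)&(S[:,0]<.49)&(S[:,0]>.44)]
for y in np.arange(.04,.15,.01):
    j=k[abs(k[:,1]-y-.005)<.005]; print(round(y+.005,3),len(j),j.min(0).round(4),j.max(0).round(4)) if len(j) else 0
E
```

```text
t: 13.25
tool_pos: [0.4666, 0.0905, 0.1636]
tool_rot: [-2.282, -2.155, 0.005]
contact_force: [-1.0, 0.2, -0.0]
opening: 0.0382
t 13.25 pos [0.4666 0.0905 0.1636] shift now-axes [0.0001 0.0017 0.0906] in target axes [0.     0.0014 0.0906] turn [-0.24  0.02  0.  ] F [-1.   0.2 -0. ] open 0.0382 q [ 0.03 -0.26  2.02  0.    1.39  0.09]
0.045 525 [0.4597 0.0407 0.0898] [0.49   0.05   0.0987]
0.055 176 [0.46   0.05   0.0922] [0.4723 0.06   0.0981]
0.065 181 [0.4607 0.06   0.0921] [0.4704 0.07   0.0983]
0.075 180 [0.4613 0.07   0.0925] [0.4709 0.0799 0.0981]
0.085 194 [0.4617 0.0801 0.092 ] [0.4714 0.09   0.0986]
0.095 211 [0.4619 0.09   0.0913] [0.4719 0.1    0.0985]
0.105 213 [0.4625 0.1    0.0913] [0.4724 0.11   0.0989]
0.115 222 [0.4631 0.1101 0.0911] [0.4736 0.12   0.099 ]
0.125 243 [0.4638 0.1201 0.0917] [0.4887 0.13   0.0984]
0.135 648 [0.4644 0.13   0.0894] [0.49   0.14   0.0993]
0.145 4 [0.4701 0.1401 0.0918] [0.4727 0.1403 0.0933]
```

View pics/w6.png

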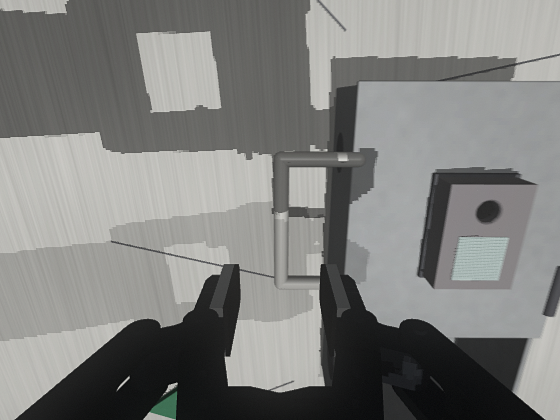

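The bar at about (282,220) lies between the fingers and centred, with the rear finger clear of the lid edge at about (330,300).

```bash
python3 -m handwheel '[0,0,0.03,0,0,0, 0,0,0.03,0,0,0, 0,0,0.02,0,0,0, 0,0,0.01,0,0,0, 0,0,0,0,0,0, 0,0,0,0,0,0, 0,0,0,0,0,0]'; python3 -m handwheel '[0,0,0,0,0,0, 0,0,0,0,0,0, 0,0,0,0,0,0, 0,0,0,0,0,0, 0,0,0,0,0,0, 0,0,0,0,0,0]' 1 60
```

```text
t: 14.0
tool_pos: [0.4693, 0.0907, 0.0772]
tool_rot: [2.283, 2.155, 0.004]
contact_force: [-0.3, 0.0, 1.1]
opening: 0.0386
t: 14.6
tool_pos: [0.4669, 0.0907, 0.0763]
tool_rot: [-2.283, -2.155, 0.004]
contact_force: [-6.6, -0.0, 7.7]
opening: 0.0077
```

```bash
python3 -m handwheel '[0,0.0005,-0.0139,0,0,0, 0,0.0014,-0.0138,0,0,0, 0,0.0024,-0.0137,0,0,0, 0,0.0034,-0.0135,0,0,0, 0,0.0043,-0.0132,0,0,0, 0,0.0052,-0.0129,0,0,0, 0,0.0061,-0.0125,0,0,0, 0,0.007,-0.012,0,0,0, 0,0,0,0,0,0, 0,0,0,0,0,0, 0,0,0,0,0,0]'; python3 - <<'E'
from h import *
go([.4669,.0907,.0763],-3.2)
E
```

```text
t: 15.7
tool_pos: [0.497, 0.0889, 0.1821]
tool_rot: [-2.282, -2.155, 0.005]
contact_force: [-9.1, 0.7, 1.9]
opening: 0.0079
t 15.7 pos [0.497  0.0889 0.1821] shift now-axes [ 1.000e-04 -2.970e-02  1.059e-01] in target axes [ 0.0002 -0.0302  0.1058] turn [-0.23  0.02 -0.09] F [-9.1  0.7  1.9] open 0.0079 q [ 0.03 -0.2   1.94  0.    1.41  0.09]
```

```bash
python3 -m handwheel '[0,0.0078,-0.0115,0,0,0, 0,0.0086,-0.011,0,0,0, 0,0.0093,-0.0103,0,0,0, 0,0.01,-0.0097,0,0,0, 0,0.0106,-0.0089,0,0,0, 0,0.0112,-0.0082,0,0,0, 0,0.0118,-0.0074,0,0,0, 0,0,0,0,0,0, 0,0,0,0,0,0, 0,0,0,0,0,0, 0,0,0,0,0,0, 0,0,0,0,0,0]'; python3 - <<'E'
from h import *
go([.4669,.0907,.0763],-3.2)
im,P,c=cam('scene'); save('s7.png',im); np.save('s7.npy',P)
im,P,c=cam('wrist'); np.save('w7.npy',P); save('w7.png',im)
# lid plane: dominant tilted plane in the wrist and scene clouds
for n in('w7','s7'):
    S=np.load(n+'.npy').reshape(-1,3); S=S[(S[:,2]>.1)&(S[:,2]<.25)&(S[:,0]>.5)&(S[:,0]<.69)&(S[:,1]>0)&(S[:,1]<.18)]
    rng=np.random.default_rng(0); best=None;bn=0
    for _ in range(400):
        a,b,d=S[rng.integers(len(S),size=3)]; m=np.cross(b-a,d-a)
        if np.linalg.norm(m)<1e-5: continue
        m/=np.linalg.norm(m)
        if abs(m[1])>.25: continue
        i=abs((S-a)@m)<.002
        if i.sum()>bn: bn=i.sum();best=i
    k=S[best]; m=np.linalg.svd(k-k.mean(0),full_matrices=False)[2][2]
    print(n,len(S),bn,m.round(3),'lid deg',np.degrees(np.arctan2(np.hypot(m[0],m[1]),abs(m[2]))))
E
```

```text
t: 16.9
tool_pos: [0.5684, 0.0846, 0.2527]
tool_rot: [2.282, 2.154, 0.004]
contact_force: [-7.1, 0.5, 8.1]
opening: 0.0075
t 16.9 pos [0.5684 0.0846 0.2527] shift now-axes [ 0.0002 -0.1023  0.176 ] in target axes [ 0.0004 -0.1016  0.1764] turn [ 0.23  0.01 -0.1 ] F [-7.1  0.5  8.1] open 0.0075 q [ 0.02 -0.08  1.71 -0.    1.51  0.08]
w7 16480 11305 [ 0.862 -0.049  0.504] lid deg 59.754726956946335
s7 4480 2599 [ 0.864 -0.051  0.501] lid deg 59.91157736439666
```

View pics/s7.png

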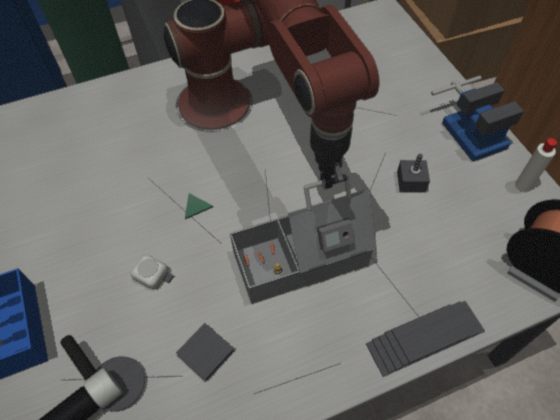

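The lid is held open with the gripper on the bar at about (325,183). The punch is in its stand at (415,170) and the bystanders look unmoved. Two plane fits give 59.8° and 59.9°. I'll let it settle, then hand in.

```bash
python3 -m handwheel '[0,0,0,0,0,0, 0,0,0,0,0,0, 0,0,0,0,0,0, 0,0,0,0,0,0, 0,0,0,0,0,0]'; python3 - <<'E'
from h import *
go([.4669,.0907,.0763],-3.2); print(abs(ctrl.get_obs()['dq']).max())
print(ctrl.finish_job())
E
```

```text
t: 17.5
tool_pos: [0.5683, 0.0846, 0.2527]
tool_rot: [2.282, 2.154, 0.004]
contact_force: [-6.4, -0.7, 9.3]
opening: 0.0074
t 17.5 pos [0.5683 0.0846 0.2527] shift now-axes [ 0.0003 -0.1023  0.176 ] in target axes [ 0.0004 -0.1016  0.1764] turn [ 0.23  0.02 -0.1 ] F [-6.4 -0.7  9.3] open 0.0074 q [ 0.02 -0.08  1.71 -0.    1.51  0.08]
0.0018713851867389634
the job is handed in; nothing more can be done
None
```

I pressed the zero button with the punch while the lid was shut, put the punch back in its stand, then lifted the lid to about 60° and handed in while holding it there. It took 17.5 s of robot time. The handover reports no verdict, so these are my own checks:

- **Button:** the pin was in the recess and pushed against a hard stop at about 9 N for roughly 0.4 s. The button needs only 3.9 N to go fully down. I judged this from force and position, since its travel can't be read directly.
- **Punch:** after release, the wrist camera showed it upright in the stand, within about 1 mm of its first measured position.
- **Lid:** plane fits from the wrist and scene cameras gave 59.8° and 59.9°. The arm was still (joint speeds under 0.002 rad/s), with the bar gripped at 60 N.
- **Bystanders:** they look unmoved in the final scene picture. I checked this by eye and did not measure them.

One disagreement: the recess and the bar gave bar positions about 3.5 mm apart. I used the bar as measured directly, and the grasp was centred on it. A steady side force of 6–9 N remained on the bar during the lift, well within limits.

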